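# Hold the transilluminator's clear shield at its set marker

## Task

A colleague needs to work under the clear hinged shield of the small transilluminator, but its stay is gone and it falls shut unless it is held. Lift the two rolls of label tape off the shut shield and lay them flat on the bench, clear of the instrument; then raise the shield by its handle until its pointer lines up with the set marker clamped on the side scale, and finish while still holding it there with the gripper. Do not drop the rolls or let the shield fall, and leave the set marker and the other things on the bench where they are.

Things in the scene. Friction and masses are not known exactly. Their poses are not given: they have to be found in the camera images.
- transilluminator: Low white instrument fixed on the bench, 190 (x) x 160 (y) x 68 mm high. Origin: centre of its underside; own +x to its back, +z up. A clear shield is hinged along its back edge: hinge axis parallel to own y at own x = +85, z = 86 mm. An upright aluminium quadrant scale (arc 84 to 97 mm from the hinge axis) stands along its right side at own y = -89 mm, up to 185 mm above the bench.
- uv_cover (a joint): Opening angle of the clear shield, rad: 0 = shut (level), grows as the front edge rises, end stop 1.35. Shield: 5 mm plate 166 mm front to back, 156 mm wide, 0.38 kg; upper face 83 mm above the bench when shut. The hinge is nearly frictionless: it falls shut if let go; raising it at the handle takes 2 to 3 N.
- cover_handle (a point): Middle of the shield's black bow handle: round bar 10 mm thick, parallel to the hinge, 70 mm clear between its legs, bar centre 34 mm above the shield near its front edge. Shut, it is 160 mm before and 31 mm above the hinge axis; it swings with the shield on that radius and can turn in a grip, so the gripper may stay pointing down.
- cover_pointer (a point): Tip of the small black pointer on the shield's right edge, 100 mm from the hinge axis; it moves along the outside of the quadrant as the shield opens.
- set_marker (a joint): Angle at which the set marker is clamped on the quadrant, rad, counted like the shield's opening angle: the pointer is level with the marker when both joints have the same value. Between 0.60 and 1.0.
- marker_line (a point): Outer end of the white line on the set marker (black saddle 20 x 11 mm with a brass screw, clamped on the quadrant), 100 mm from the hinge axis: the pointer tip comes to this point.
- roll_upper: Upper roll of label tape, 65 mm in diameter, 19 mm high, lying flat on the lower roll, 0.02 to 0.05 kg. Origin: centre of its underside, own z along its axis. Treat it as a solid disc: grip it round the outside (its hole cannot be entered).
- roll_lower: Lower roll of label tape, same size, lying flat on the shut shield. Origin: centre of its underside, own z along its axis. The bench in front of the instrument is clear for both rolls: world x 0.37 to 0.48, y -0.20 to -0.035 m, at z = 0.
- reagent_bottle: Bystander: screw-cap bottle, 56 mm in diameter, 110 mm high, origin at its underside, at the left of the bench beside a fixed partition: a thin upright pane 1.25 m tall, running straight back (+x) from a 22 mm post that stands 125 mm nearer the robot and 97 mm farther left than the bottle. The arm starts left of it: turn the arm past the post drawn in close to the robot.
- vial_red: Bystander: small upright capped vial, 16 mm in diameter, 59 mm high, at the left. Origin at its underside.
- forceps: Bystander: steel forceps lying at the left front, 126 mm long along own y, 8 mm high.
- microtube_0: Bystander: small clear tube lying beside the blue rack, 41 x 13 x 20 mm.
- ph_box_0: Bystander: flat box 82 x 50 x 9 mm lying at the front edge, before the blue rack.
Mind the look-alikes: they are no part of the job. There is more than one size of the roll_upper; the job needs the smaller.

How it is judged:
By the outcome, as a careful person would: the job done as asked, in the order asked, and still so for the second after the job is handed in, while the arm keeps its last pose, push and grip.
It also fails if it takes over 66 s, if anything falls off the work surface, if the arm or the gripper's body presses on something with over 40 N, if the wrist force passes 120 N, or if a joint passes its speed limit or range.

## Robot

A 6-joint arm with a two-finger parallel gripper is mounted at the origin on a cart in front of the work surface, level with it; the furniture and walls round the work are solid. World frame = base frame: x ahead of the robot, y to its left, z up, the work surface at z = 0. Lengths are in mm, angles in degrees, forces in N, time in s.
With the tool pointing down it reaches from about 275 to 825 mm from the base axis. Payload 5.2 kg.
Tool frame: the origin (TCP) lies midway between the tips of the shut fingers; the grasp point (between the pads) lies 19 mm behind it; z points along the fingers, y is the line along which they close (so a half turn about z gives the same grasp; the last joint's range is limited). The gripper opens to 93 mm and grips with 3 to 60 N. Pads are 15 mm wide; open, the fingers measure 128 mm over their backs; the gripper's body (75 mm by 188 mm) begins 65 mm behind the grasp point.
Start: joints at [60.974, 14.817, 87.949, -0, 77.235, -11.62], TCP at [164.509, 524.825, 218.653] pointing down, gripper open.
Joint ranges: [-179.93, 179.93], [-52.35, 119.4], [10.71, 147.94], [-69.91, 249.91], [12.55, 155.21], [-178.61, 178.61]. Speed limits (degrees/s): [147.25, 147.25, 180, 180, 180, 180].

## Interface

Orientations are given as [roll, pitch, yaw] about the fixed x, y, z axes, in that order (R = Rz(yaw) Ry(pitch) Rx(roll)).
In Python, from station import * gives the robot as it stands.
- The arm moves only by the tool jog_arm, never from a script. Its argument "motion" is a list of rows, each a list of 3 entries, a list of its own where there are three numbers: the closure, from 0 (fully open) to 1 (shut), then the shift along the tool's x, y, z in mm, then the turn about the tool's z in degrees. In form: [[grip, [tx, ty, tz], roll], ...]. A call has 1 to 12 rows; each row is the pose to reach, as a shift and turn from the pose commanded when the call began, along the tool's axes at that moment; what a row does not reach only later rows make up. A row lasts 1/8 s, in which the tool goes at most 62.5 mm and 10.7 degrees, less where a joint would pass 70% of its speed; a pose out of reach is approached as far as the arm can. A call with a gripper value outside its range is refused whole. The fingers move at their own pace and stop on an object; "grip_force" is the grip in N (left out, the last holds). Time passes only in rows, so rows that repeat a pose let the fingers close. It gives the time, the measured TCP pose, the force, the opening and the grip force at its end, in the units of the state.
- observe(): the state, without advancing time (a new reading comes with each control period).
- get_image(name): name is "scene" or "top"; returns the picture (420x560x3 uint8, red, green, blue); there is no depth.
- calibration(name): a dict with "camera_matrix" (3x3 intrinsics, pixels), "k1" (the pictures are not rectified: a ray, as slopes to the right and down, at radius r is drawn at 1 + k1 r^2 times it, then the intrinsics apply), "R" (3x3) and "t" (3): a world point X has camera coordinates R X + t. Camera axes: x right, y down, z forward; pixel columns grow to the right and rows downward; lengths in mm; the calibration is good to about 2 mm. A picture is of the moment at which its call begins. calibration takes no time and is no camera call.
- job_done(): hands the job in; it is judged then, once.
The state is a dict: "time_s": time; "joint_pos": joint angles; "joint_velocities": joint speeds; "effort": joint torques, N m; "tool_pos": TCP position; "orientation": TCP orientation; "wrist_force": force on the tool from outside, world axes, zero at the start; "moment": the same for the moment, N m; "opening": opening from 0.0 (shut) to 1.0 (fully open); "grip_force": force on a finger pad.
Only numpy, scipy, OpenCV 4.12 (cv2) and the standard library are available. Lean on these libraries where they do the work, as an engineer would, in place of code of your own. Each camera call takes 0.05 s, during which the arm holds its last target. There are 200 camera calls.

## Working session

There is one attempt and no reset: what is moved stays moved. The work goes in short steps, Python scripts to look and compute and a tool call to move; the robot and the scene stay as the last step left them, time stands still between calls to the robot, and variables do not carry over. Pictures are saved under pics/ and viewed, at most 10 in all, crops included, and the job is handed in when it is done.

Besides the shell and the picture viewer there is one more tool, called as name(argument=value, ...), one argument or row to a line, values as JSON. jog_arm: Moves the arm, as the interface text tells. Its arguments: {"type":"object","properties":{"motion":{"type":"array"},"grip_force":{"type":"number"}},"required":["motion"]}

```bash
mkdir -p pics; ls; python3 - <<'E'
from station import *
import cv2
for n in("scene","top"):
    im=get_image(n); cv2.imwrite(f"pics/{n}0.png",im[:,:,::-1])
    c=calibration(n); print(n,c)
print(observe())
E
```

```text
pics
scene {'camera_matrix': array([[425.98208825,   0.        , 276.51450176],
       [  0.        , 425.98208825, 215.45983574],
       [  0.        ,   0.        ,   1.        ]]), 'k1': -0.10762938090590038, 'R': array([[ 0.88177409, -0.47163813, -0.00565015],
       [-0.25409499, -0.46489537, -0.84812029],
       [ 0.39737914,  0.74928618, -0.52977358]]), 't': array([-506.77652118,  252.61550583,  898.42273513])}
top {'camera_matrix': array([[523.69166464,   0.        , 277.75221996],
       [  0.        , 523.69166464, 211.11223657],
       [  0.        ,   0.        ,   1.        ]]), 'k1': -0.09620030833618011, 'R': array([[-0.00658788, -0.9996832 , -0.02429215],
       [-0.99746823,  0.00828956, -0.07062873],
       [ 0.07080773,  0.02376535, -0.99720684]]), 't': array([  55.58801503,  571.50696561, 1366.46431885])}
{'time_s': 0.1, 'joint_pos': array([ 6.09724752e+01,  1.48575423e+01,  8.80024345e+01,  1.29154640e-04,
        7.72359027e+01, -1.16210291e+01]), 'joint_velocities': array([ 0.07990652, -0.05573343, -0.20771781, -0.04249681,  0.05709723,
        0.03739112]), 'effort': array([ 1.65437541e-03, -4.38210940e+01, -2.84640169e+01,  7.18962145e-02,
        3.63210496e-02, -4.66475251e-05]), 'tool_pos': array([164.28418365, 524.38813263, 217.89437322]), 'orientation': array([-1.79906111e+02, -1.94370530e-02,  1.62593460e+02]), 'wrist_force': array([-0.27319883,  0.1749778 ,  0.86696497]), 'moment': array([ 0.0627405 ,  0.05694755, -0.01866777]), 'grip_force': 0.0, 'opening': 1.0018130618715393}
```

View pics/scene0.png

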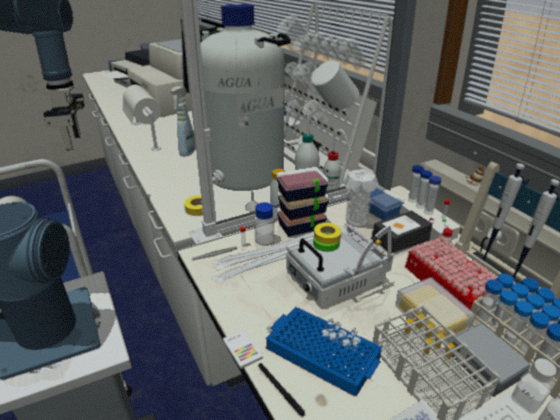

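View pics/top0.png

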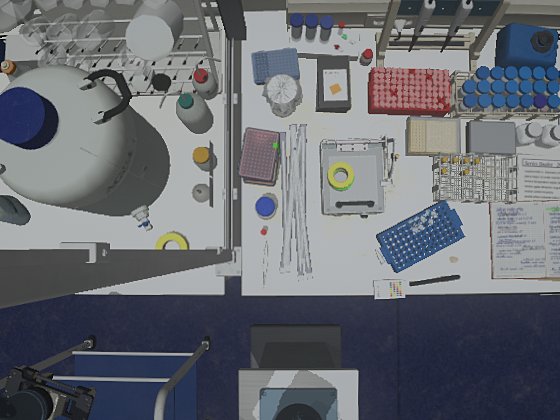

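The rolls on the shield are yellow over green, at scene (327,231) and top (341,176). The look-alike is a yellow roll at scene (197,205) and top (172,245), larger and lying on the bench behind the partition. The stacked one fits the description, because it lies on the shield. I'll confirm that in an enlarged crop.

```bash
python3 - <<'E'
import cv2,numpy as np
s=cv2.imread("pics/scene0.png")[205:305,278:398]; t=cv2.imread("pics/top0.png")[130:220,312:404]
a=cv2.resize(s,(480,400),interpolation=cv2.INTER_CUBIC)
b=cv2.resize(t,(0,0),fx=4,fy=4,interpolation=cv2.INTER_CUBIC)
o=np.zeros((400,480+b.shape[1],3),np.uint8); o=np.zeros((600,800,3),np.uint8)
a=cv2.resize(s,(430,358),interpolation=cv2.INTER_CUBIC); o[:358,:430]=a; o[:360,432:800]=b
c=cv2.imread("pics/top0.png")[225:265,140:205]; o[362:522,:260]=cv2.resize(c,(260,160))
cv2.imwrite("pics/crop1.png",o)
E
```

```text
(no output)
```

View pics/crop1.png

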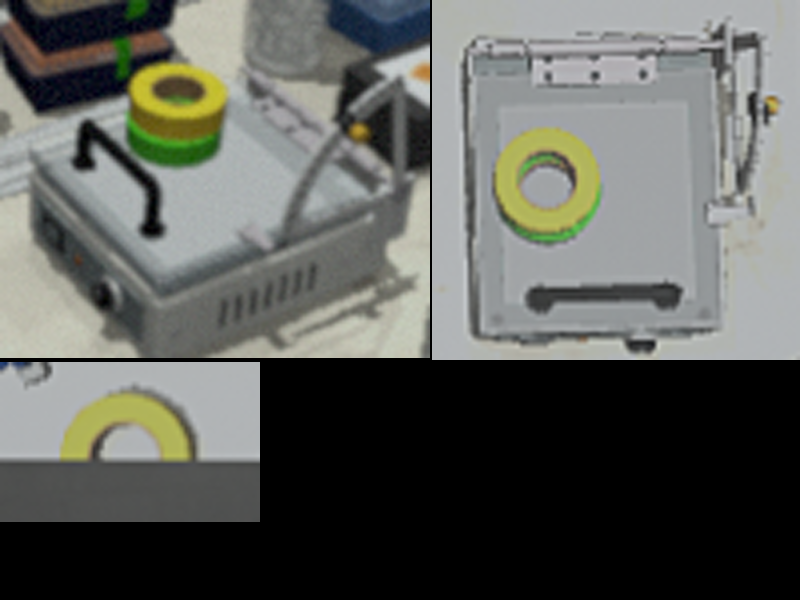

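Crop: the small yellow roll lies on the green one at top px (341,175.8). The handle bar runs from top px (336,203.7) to (374.5,202.5). The brass marker screw is at scene px (378.5,241.3) and top px (396.5,156). The roll behind the partition measures 33 px against 26 px, so it is the larger look-alike.

```bash
cat > h.py <<'E'
from station import *
import numpy as np, cv2
C={n:calibration(n) for n in("scene","top")}
def D(c): return np.array([c["k1"],0,0,0,0.])
def proj(n,X):
    c=C[n]; return cv2.projectPoints(np.array(X,float).reshape(-1,3),cv2.Rodrigues(c["R"])[0],c["t"],c["camera_matrix"],D(c))[0].reshape(-1,2)
def ray(n,p):
    c=C[n]; u=cv2.undistortPoints(np.array(p,float).reshape(1,1,2),c["camera_matrix"],D(c)).ravel()
    return -c["R"].T@c["t"], c["R"].T@np.array([u[0],u[1],1])
def onz(n,p,z):
    o,d=ray(n,p); return o+d*(z-o[2])/d[2]
def tri(ps,pt):
    (o1,d1),(o2,d2)=ray("scene",ps),ray("top",pt)
    A=np.stack([d1,-d2],1); s=np.linalg.lstsq(A,o2-o1,rcond=None)[0]
    a,b=o1+s[0]*d1,o2+s[1]*d2; return (a+b)/2,np.linalg.norm(a-b)
E
cat .. 2>/dev/null; python3 - <<'E'
from h import *
np.set_printoptions(precision=1,suppress=True)
s=lambda x,y:(278+x/3.583,205+y/3.583); t=lambda x,y:(312+(x-432)/4,130+y/4)
print("roll",onz("top",t(548,183),121), onz("scene",s(178,85),121))
print("handle",onz("top",t(527,296),117),onz("top",t(682,291),117))
print("handle tri",tri(s(85,128),t(533,294)),tri(s(155,190),t(676,291)))
print("hinge",onz("top",t(473,47),88),onz("top",t(720,42),88))
print("shield corners front",onz("top",t(478,335),83),onz("top",t(718,325),83))
print("brass",tri(s(360,130),t(771,103)))
print("bottle",onz("top",(265,207),110))
E
```

```text
roll [ 650.9 -107.7  121. ] [ 658.  -105.2  121. ]
handle [581.5 -94.  117. ] [ 583.8 -189.6  117. ]
handle tri (array([586. , -99.9, 106.7]), np.float64(5.516556016284807)) (array([ 585.1, -186.9,  115. ]), np.float64(2.55226445504978))
hinge [743.2 -64.7  88. ] [ 745.2 -222.2   88. ]
shield corners front [559.9 -65.7  83. ] [ 564.9 -217.5   83. ]
brass (array([ 694.8, -240.5,  155.6]), np.float64(2.5630463495481384))
bottle [576.1  80.8 110. ]
```

```bash
python3 - <<'E'
from h import *
np.set_printoptions(precision=0,suppress=True)
for s in((48,163),(84,275),(75,238)):
    for t in((92,340),(208,342)): print(s,t,tri(s,t))
print("microtube?",onz("top",(378,262),10),onz("top",(378,240),30))
print("phbox",[onz("top",p,9) for p in((374,280),(404,279),(374,298))])
print("rack",[onz("top",p,45) for p in((377,238),(447,202),(462,233),(393,271))])
print("vial/forceps",onz("top",(264,232),59),onz("top",(265,262),5),"post?",onz("top",(228,265),0))
im=get_image("top")[:,:,::-1]; cv2.imwrite("pics/c2.png",cv2.resize(im[190:350,80:420],(800,376),interpolation=cv2.INTER_CUBIC))
E
```

```text
(48, 163) (92, 340) (array([167., 503., 164.]), np.float64(174.8395685075071))
(48, 163) (208, 342) (array([185., 199., 283.]), np.float64(176.7139556760408))
(84, 275) (92, 340) (array([ 112.,  727., -420.]), np.float64(80.68247723531015))
(84, 275) (208, 342) (array([152., 260., -86.]), np.float64(111.96804943955))
(75, 238) (92, 340) (array([ 139.,  639., -188.]), np.float64(107.35607824254977))
(75, 238) (208, 342) (array([169., 238.,  52.]), np.float64(128.41670902016398))
microtube? [ 435. -213.   10.] [ 493. -211.   30.]
phbox [array([ 388., -202.,    9.]), array([ 390., -282.,    9.]), array([ 340., -201.,    9.])]
rack [array([ 498., -206.,   45.]), array([ 590., -392.,   45.]), array([ 509., -429.,   45.]), array([ 413., -246.,   45.])]
vial/forceps [516.  86.  59.] [437.  87.   5.] post? [430. 186.   0.]
```

View pics/c2.png

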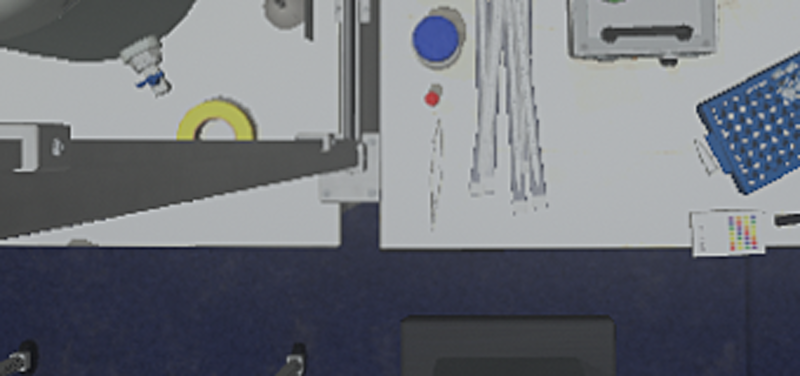

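The top crop shows the microtube at about top px (380,256), roughly world (447,-218). The pH box starts at y ≈ -202, and the bench in front of the instrument is clear. Next is a helper that turns world waypoints into tool-axis rows.

```bash
cat >> h.py <<'E'
def plan(wps,step=50,start=None):
    """wps: list of (x,y,z,yaw); prints rows' shift & turn in current tool axes"""
    o=observe(); p=np.array(o["tool_pos"] if start is None else start[:3]); yaw=o["orientation"][2] if start is None else start[3]
    a=np.radians(yaw); B=np.array([[np.cos(a),np.sin(a),0],[np.sin(a),-np.cos(a),0],[0,0,-1]])
    q=p.copy(); r=0.; n=0
    for w in wps:
        d=B@(np.array(w[:3])-p); c=B@(q-p); rt=-((w[3]-yaw+180)%360-180)
        k=max(1,int(np.ceil(max(np.linalg.norm(d-c)/step,abs(rt-r)/10))))
        for i in range(1,k+1):
            v=c+(d-c)*i/k; n+=1; print(n,[round(float(x)) for x in v],round(r+(rt-r)*i/k,1))
        q=np.array(w[:3],float); r=rt
    print("from",np.round(p,1),round(float(yaw),1))
E
python3 - <<'E'
from h import *
plan([(140,310,320,170),(225,240,320,180),(300,120,320,180),(320,-20,320,180)],50,(164.5,524.8,218.7,162.6))
E
```

```text
1 [-8, -42, -20] -1.5
2 [-16, -85, -41] -3.0
3 [-25, -127, -61] -4.4
4 [-33, -170, -81] -5.9
5 [-41, -212, -101] -7.4
6 [-75, -226, -101] -10.7
7 [-109, -240, -101] -14.1
8 [-143, -254, -101] -17.4
9 [-179, -284, -101] -17.4
10 [-215, -315, -101] -17.4
11 [-250, -346, -101] -17.4
12 [-271, -388, -101] -17.4
13 [-291, -431, -101] -17.4
14 [-311, -473, -101] -17.4
from [164.5 524.8 218.7] 162.6
```

jog_arm(
  motion=[
    [0, [-8, -42, -20], -1.5],
    [0, [-16, -85, -41], -3],
    [0, [-25, -127, -61], -4.4],
    [0, [-33, -170, -81], -5.9],
    [0, [-41, -212, -101], -7.4],
    [0, [-75, -226, -101], -10.7],
    [0, [-109, -240, -101], -14.1],
    [0, [-143, -254, -101], -17.4],
    [0, [-179, -284, -101], -17.4],
    [0, [-215, -315, -101], -17.4],
    [0, [-250, -346, -101], -17.4],
    [0, [-250, -346, -101], -17.4],
  ],
)

```text
time_s: 1.65
tool_pos: [300.8, 117.4, 319.4]
orientation: [-180.0, -0.0, 179.6]
wrist_force: [-0.0, -0.1, -0.4]
opening: 0.999
grip_force: 0.0
```

jog_arm(
  motion=[
    [0, [-7, -46, 0], 0],
    [0, [-14, -92, 0], 0],
    [0, [-20, -138, 0], 0],
    [0, [-60, -165, 20], 0],
    [0, [-105, -190, 50], 0],
    [0, [-150, -224, 80], 0],
    [0, [-200, -224, 105], 0],
    [0, [-250, -224, 130], 0],
    [0, [-300, -224, 150], 0],
    [0, [-352, -224, 170], 0],
    [0, [-352, -224, 170], 0],
    [0, [-352, -224, 170], 0],
  ],
)

```text
time_s: 3.15
tool_pos: [650.9, -102.6, 149.2]
orientation: [180.0, -0.1, -179.9]
wrist_force: [0.4, 0.4, -0.1]
opening: 1.001
grip_force: 0.0
```

```bash
python3 - <<'E'
from h import *
o=observe(); print(o["tool_pos"],o["orientation"])
a=get_image("scene")[:,:,::-1]; b=get_image("top")[:,:,::-1]
cv2.imwrite("pics/s3.png",a);cv2.imwrite("pics/t3.png",b)
w=np.hstack([cv2.resize(a[160:310,260:410],(400,400),interpolation=3),cv2.resize(b[110:230,290:410],(400,400),interpolation=3)])
cv2.imwrite("pics/c3.png",w)
E
```

```text
[ 650.90773408 -102.56906742  149.20635515] [ 1.79964054e+02 -9.98282945e-02 -1.79920074e+02]
```

View pics/c3.png

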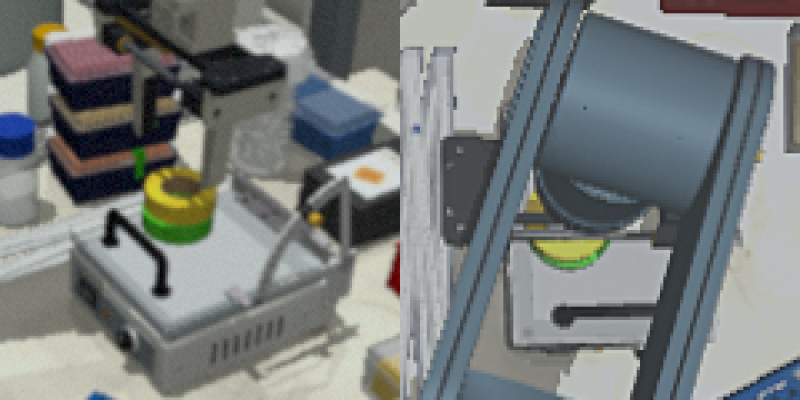

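The scene crop shows the fingers straddling the stack in y and slightly behind the roll, with nothing in the way. I descend to the upper roll only and grip gently.

jog_arm(
  motion=[
    [0, [0, -4, 15], 0],
    [0, [0, -4, 30], 0],
    [0, [0, -4, 40], 0],
    [0, [0, -4, 44], 0],
    [0, [0, -4, 44], 0],
    [0.15, [0, -4, 44], 0],
    [0.25, [0, -4, 44], 0],
    [0.35, [0, -4, 44], 0],
    [0.5, [0, -4, 44], 0],
    [0.5, [0, -4, 44], 0],
    [0.5, [0, -4, 44], 0],
  ],
  grip_force=8,
)

```text
time_s: 4.62
tool_pos: [651.7, -108.2, 105.9]
orientation: [-180.0, 0.0, 180.0]
wrist_force: [-0.0, -0.1, 0.8]
opening: 0.686
grip_force: 8.0
```

jog_arm(
  motion=[
    [0.5, [0, 0, -10], 0],
    [0.5, [0, 0, -30], 0],
    [0.5, [0, 0, -55], 0],
    [0.5, [30, 0, -60], 0],
    [0.5, [75, -10, -60], 0],
    [0.5, [120, -20, -55], 0],
    [0.5, [165, -30, -45], 0],
    [0.5, [205, -37, -20], 0],
    [0.5, [227, -37, 10], 0],
    [0.5, [227, -37, 45], 0],
    [0.5, [227, -37, 75], 0],
    [0.5, [227, -37, 85], 0],
  ],
)

```text
time_s: 6.12
tool_pos: [423.8, -144.8, 19.8]
orientation: [179.9, -0.1, 180.0]
wrist_force: [-0.4, -0.6, 0.6]
opening: 0.685
grip_force: 8.0
```

```bash
python3 - <<'E'
from h import *
o=observe(); print(o["tool_pos"],o["wrist_force"],o["opening"])
a=get_image("scene")[:,:,::-1]; b=get_image("top")[:,:,::-1]
w=np.hstack([cv2.resize(a[210:360,210:360],(400,400),interpolation=3),cv2.resize(b[150:300,290:440],(400,400),interpolation=3)])
cv2.imwrite("pics/c4.png",w)
E
```

```text
[ 423.79592622 -144.75805558   19.77212619] [-0.39865445 -0.58863882  0.64329409] 0.6852141830443436
```

View pics/c4.png

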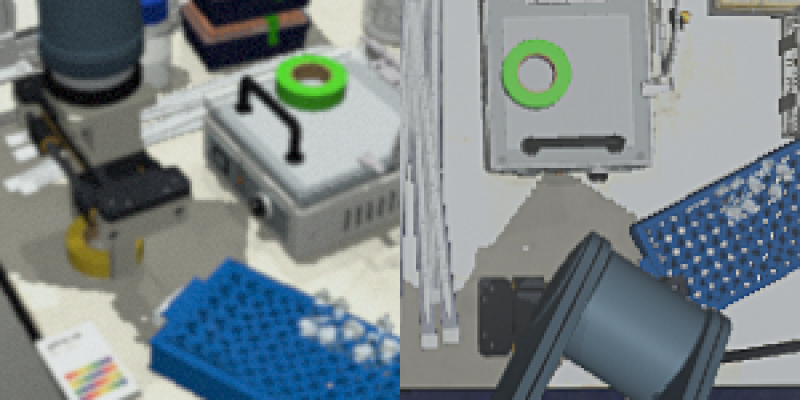

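The yellow roll is in the gripper just above the bench, and the green one stays on the shield at top px (341.4,177.8). Now I lower and release, opening only part way.

jog_arm(
  motion=[
    [0.5, [0, 0, 8], 0],
    [0.5, [0, 0, 13], 0],
    [0.5, [0, 0, 15], 0],
    [0.5, [0, 0, 15], 0],
  ],
)

```text
time_s: 6.72
tool_pos: [424.6, -145.1, 5.7]
orientation: [-180.0, 0.0, 180.0]
wrist_force: [-0.4, 0.5, -0.1]
opening: 0.683
grip_force: 8.0
```

```bash
python3 - <<'E'
from h import *
print(onz("top",(341.4,177.75),102), onz("scene",(210+311/2.667,210+70/2.667),102))
E
```

```text
[ 648.51087382 -110.4620054   102.        ] [ 654.36840081 -107.9750067   102.        ]
```

jog_arm(
  motion=[
    [0.5, [0, 0, 1], 0],
    [0.5, [0, 0, 2], 0],
    [0.5, [0, 0, 2], 0],
  ],
)

```text
time_s: 7.1
tool_pos: [424.6, -145.2, 3.9]
orientation: [-180.0, 0.0, 180.0]
wrist_force: [-0.7, -0.2, 2.2]
opening: 0.686
grip_force: 8.0
```

jog_arm(
  motion=[
    [0.25, [0, 0, 0], 0],
    [0.2, [0, 0, 0], 0],
    [0.2, [0, 0, 0], 0],
    [0.2, [0, 0, -10], 0],
    [0.2, [0, 0, -35], 0],
    [0, [0, 10, -80], 0],
    [0, [-20, 20, -120], 0],
    [0, [-65, 30, -146], 0],
    [0, [-115, 36, -146], 0],
    [0, [-165, 36, -146], 0],
    [0, [-210, 36, -140], 0],
    [0, [-228, 36, -136], 0],
  ],
)

```text
time_s: 8.6
tool_pos: [654.5, -108.9, 139.6]
orientation: [-180.0, 0.0, -180.0]
wrist_force: [-0.4, -0.9, 0.2]
opening: 0.994
grip_force: 0.0
```

jog_arm(
  motion=[
    [0, [0, 0, 0], 0],
    [0, [0, 0, 20], 0],
    [0, [0, 0, 40], 0],
    [0, [0, 0, 50], 0],
    [0, [0, 0, 53], 0],
    [0, [0, 0, 53], 0],
    [0.15, [0, 0, 53], 0],
    [0.25, [0, 0, 53], 0],
    [0.35, [0, 0, 53], 0],
    [0.5, [0, 0, 53], 0],
    [0.5, [0, 0, 53], 0],
    [0.5, [0, 0, 53], 0],
  ],
)

```text
time_s: 10.1
tool_pos: [652.6, -109.1, 86.8]
orientation: [-180.0, 0.0, 180.0]
wrist_force: [-0.6, 0.6, 2.3]
opening: 0.689
grip_force: 8.0
```

jog_arm(
  motion=[
    [0.5, [0, 0, -10], 0],
    [0.5, [0, 0, -30], 0],
    [0.5, [0, 0, -60], 0],
    [0.5, [30, 10, -75], 0],
    [0.5, [80, 20, -75], 10],
    [0.5, [130, 30, -75], 20],
    [0.5, [175, 39, -70], 30],
    [0.5, [215, 39, -60], 40],
    [0.5, [227, 39, -40], 50],
    [0.5, [227, 39, -20], 60],
    [0.5, [227, 39, 0], 70],
    [0.5, [227, 39, 20], 80],
  ],
)

```text
time_s: 11.6
tool_pos: [425.9, -70.4, 66.8]
orientation: [179.9, 0.0, 99.7]
wrist_force: [-0.3, -0.7, -0.2]
opening: 0.688
grip_force: 8.0
```

jog_arm(
  motion=[
    [0.5, [0, 0, 10], 10],
    [0.5, [0, 0, 30], 10],
    [0.5, [0, 0, 46], 10],
    [0.5, [0, 0, 56], 10],
    [0.5, [0, 0, 60], 10],
    [0.5, [0, 0, 60], 10],
  ],
)

```text
time_s: 12.35
tool_pos: [425.7, -70.2, 6.8]
orientation: [180.0, 0.0, 90.0]
wrist_force: [0.5, -0.2, -0.1]
opening: 0.691
grip_force: 8.0
```

jog_arm(
  motion=[
    [0.5, [0, 0, 1.5], 0],
    [0.5, [0, 0, 2.5], 0],
    [0.5, [0, 0, 3], 0],
    [0.5, [0, 0, 3], 0],
  ],
)

```text
time_s: 12.85
tool_pos: [425.6, -70.2, 3.8]
orientation: [180.0, 0.0, 90.0]
wrist_force: [0.2, 0.4, 2.0]
opening: 0.688
grip_force: 8.0
```

jog_arm(
  motion=[
    [0.25, [0, 0, 0], 0],
    [0.2, [0, 0, 0], 0],
    [0.2, [0, 0, 0], 0],
    [0.2, [0, 0, -10], 0],
    [0.2, [0, 0, -35], 0],
    [0, [0, 0, -80], 0],
    [0, [0, 0, -125], 0],
    [0, [0, 0, -155], 0],
    [0, [0, 0, -155], 0],
  ],
)

```text
time_s: 13.98
tool_pos: [427.2, -70.8, 161.5]
orientation: [179.7, 0.1, 90.0]
wrist_force: [0.3, 0.2, -0.1]
opening: 1.003
grip_force: 0.0
```

```bash
python3 - <<'E'
from h import *
np.set_printoptions(precision=1,suppress=True)
b=get_image("top"); a=get_image("scene")
cv2.imwrite("pics/t5.png",b[:,:,::-1]);cv2.imwrite("pics/s5.png",a[:,:,::-1])
g=cv2.cvtColor(cv2.imread("pics/top0.png"),6)[198:210,325:385]
m=(g<70); ys,xs=np.nonzero(m); ys=ys+198; xs=xs+325
print("handle px",xs.min(),xs.max(),np.median(xs),[ (x,ys[xs==x].mean()) for x in (342,350,358,366,372) if (xs==x).any()], m.sum())
L=onz("top",(xs.min(),ys[xs<345].mean()),117);R=onz("top",(xs.max(),ys[xs>365].mean()),117);print(L,R)
w=np.hstack([cv2.resize(a[190:340,210:360],(400,400),interpolation=3),cv2.resize(b[140:290,300:450],(400,400),interpolation=3)])
cv2.imwrite("pics/c5.png",w[:,:,::-1])
E
```

```text
handle px 336 373 354.0 [(342, np.float64(203.0)), (350, np.float64(203.0)), (358, np.float64(203.0)), (366, np.float64(202.5)), (372, np.float64(203.0))] 124
[582.3 -94.6 117. ] [ 582.9 -185.9  117. ]
```

View pics/c5.png

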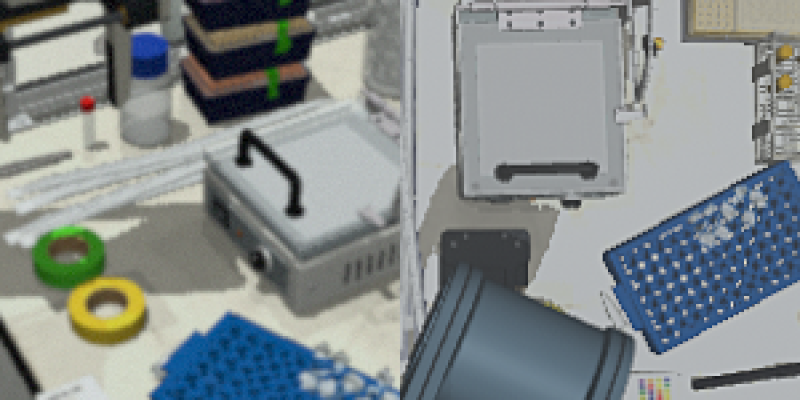

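Both rolls lie flat on the bench, green at scene px (236,286) and yellow at (251,306), and the shield is clear. Next I look closely at the marker while the view is open.

```bash
python3 - <<'E'
from h import *
I=[get_image("scene") for _ in range(8)]; a=np.mean(I,0).astype(np.uint8)[:,:,::-1]
T=[get_image("top") for _ in range(8)]; b=np.mean(T,0).astype(np.uint8)[:,:,::-1]
cv2.imwrite("pics/sA.png",a);cv2.imwrite("pics/tA.png",b)
o=np.zeros((560,800,3),np.uint8)
o[:560,:480]=cv2.resize(a[222:292,340:400],(480,560),interpolation=3)
o[:480,480:]=cv2.resize(b[132:192,374:414],(320,480),interpolation=3)
cv2.imwrite("pics/c6.png",o)
E
```

```text
(no output)
```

View pics/c6.png

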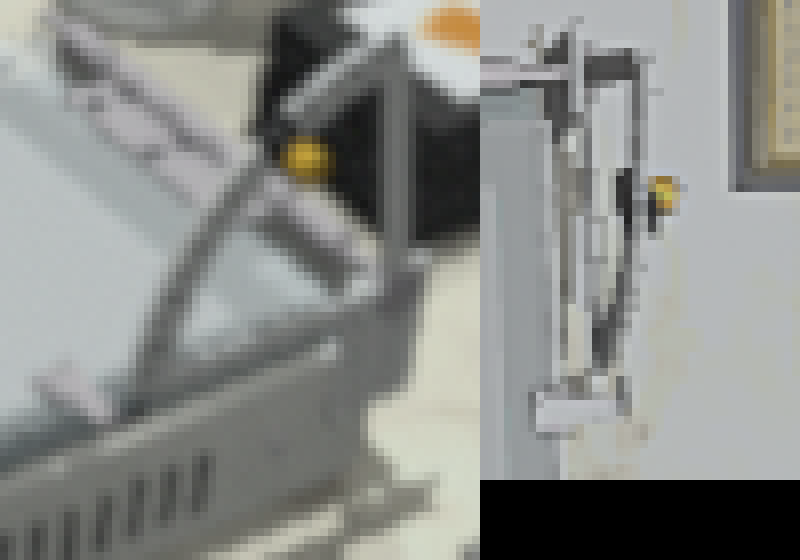

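The scene crop shows the brass screw at px (378.2,241.7), with its dark saddle against the black box. In the top crop the screw is at (396.9,156.1), the pointer tip at about (391.7,181.5), and the hinge tube on row 141.4. I'll fit the marker angle from these.

```bash
python3 - <<'E'
from h import *
from scipy.optimize import least_squares
np.set_printoptions(precision=2,suppress=True)
def W(q,x,y,z):
    c,s=np.cos(q[2]),np.sin(q[2]); return [q[0]+c*x-s*y,q[1]+s*x+c*y,z]   # x from hinge axis
def pol(q,r,th,y): return W(q,-r*np.cos(th),y,86+r*np.sin(th))
M=[("top",(336,203.2),lambda q:W(q,-160,45,117)),("top",(373.5,202.8),lambda q:W(q,-160,-45,117)),
("scene",(301.1,239.9),lambda q:W(q,-160,45,117)),("scene",(321.4,257.5),lambda q:W(q,-160,-45,117)),
("top",(396.9,156.1),lambda q:pol(q,q[8],q[7],q[9])),("scene",(378.2,241.7),lambda q:pol(q,q[8],q[7],q[9])),]
def f(q):
    r=[]
    for n,p,g in M:
        b=q[3:5] if n=="top" else q[5:7]
        r+=list((proj(n,g(q))[0]+b-p)/0.6)
    bt=q[3:5]
    r.append((proj("top",W(q,0,-60,86))[0][1]+bt[1]-141.4)/0.6)
    r.append((proj("top",W(q,-100,-97,86))[0][1]+bt[1]-181.5)/0.8)
    r+=list(q[3:7]/0.8)+[(q[8]-90.5)/2,(q[9]+102)/5]
    return r
s=least_squares(f,[743,-140,0.01,0,0,0,0,.9,90,-102])
J=np.linalg.inv(s.jac.T@s.jac); print(s.x,np.sqrt(np.diag(J))); print(np.array(s.fun))
q=s.x
for th in (0,q[7]): print("pointer pred scene/top",proj("scene",pol(q,100,th,-97))+q[5:7],proj("top",pol(q,100,th,-97))+q[3:5])
E
```

```text
[ 744.62 -143.78   -0.     -0.73    0.46    0.7     1.1     0.96   89.66
  -97.86] [1.61 2.62 0.01 0.66 0.62 0.63 0.52 0.02 1.5  1.76]
[ 1.07 -0.19 -0.64  0.25 -0.96 -3.    0.11  2.24  0.26  0.42  0.19 -0.27
  0.15 -1.43 -0.91  0.58  0.88  1.37 -0.42  0.83]
pointer pred scene/top [[356.61 274.79]] [[391.25 180.36]]
pointer pred scene/top [[376.37 238.86]] [[397.47 158.19]]
```

jog_arm(
  motion=[
    [0, [-20, 40, 0], 0],
    [0, [-40, 80, 0], 0],
    [0, [-60, 120, 0], 0],
    [0, [-70, 156, 0], -1],
    [0, [-70, 156, 0], -1],
    [0, [-70, 156, 20], -1],
    [0, [-70, 156, 40], -1],
    [0, [-70, 156, 54], -1],
    [0, [-70, 156, 58], -1],
    [0, [-70, 156, 58], -1],
  ],
)

```text
time_s: 16.12
tool_pos: [581.5, -140.1, 100.9]
orientation: [180.0, 0.0, 91.0]
wrist_force: [0.5, 0.0, 0.8]
opening: 0.998
grip_force: 0.0
```

jog_arm(
  motion=[
    [0.2, [0, 0, 0], 0],
    [0.4, [0, 0, 0], 0],
    [0.6, [0, 0, 0], 0],
    [0.75, [0, 0, 0], 0],
    [0.9, [0, 0, 0], 0],
    [1, [0, 0, 0], 0],
    [1, [0, 0, 0], 0],
    [1, [0, 0, 0], 0],
    [1, [0, 0, 0], 0],
    [1, [0, 0, 0], 0],
  ],
  grip_force=20,
)

```text
time_s: 17.38
tool_pos: [583.4, -140.1, 100.8]
orientation: [179.8, 0.0, 91.0]
wrist_force: [4.9, 0.9, -3.8]
opening: 0.106
grip_force: 20.0
```

```bash
python3 -c "
import numpy as np
for t in np.r_[np.linspace(0,.84,12)[1:],.84,.9,.92,.94,.96,.98,1]: print(round(t,3), round(160-160*np.cos(t)+31*np.sin(t)+1.5,1), round(-(160*np.sin(t)+31*np.cos(t)-31),1))"
```

```text
0.076 4.3 -12.1
0.153 8.1 -24.0
0.229 12.7 -35.5
0.305 18.2 -46.7
0.382 24.6 -57.4
0.458 31.7 -67.6
0.535 39.6 -77.2
0.611 48.2 -86.2
0.687 57.5 -94.5
0.764 67.4 -102.0
0.84 77.8 -108.8
0.84 77.8 -108.8
0.9 86.3 -113.6
0.92 89.2 -115.1
0.94 92.2 -116.5
0.96 95.1 -117.8
0.98 98.1 -119.1
1.0 101.1 -120.4
```

jog_arm(
  motion=[
    [1, [0, 4.3, -12], 0],
    [1, [0, 8, -24], 0],
    [1, [0, 12.7, -35.5], 0],
    [1, [0, 18.2, -46.7], 0],
    [1, [0, 24.6, -57.4], 0],
    [1, [0, 31.7, -67.6], 0],
    [1, [0, 39.6, -77.2], 0],
    [1, [0, 48.2, -86.2], 0],
    [1, [0, 57.5, -94.5], 0],
    [1, [0, 67.4, -102], 0],
    [1, [0, 77.8, -108.8], 0],
    [1, [0, 77.8, -108.8], 0],
  ],
)

```text
time_s: 18.88
tool_pos: [659.7, -138.7, 212.4]
orientation: [179.9, 0.1, 91.0]
wrist_force: [-6.8, 0.9, 8.4]
opening: 0.099
grip_force: 20.0
```

```bash
python3 - <<'E'
from h import *
o=observe(); print(o["tool_pos"],o["wrist_force"],o["opening"])
a=np.mean([get_image("scene") for _ in range(8)],0).astype(np.uint8)[:,:,::-1]
b=np.mean([get_image("top") for _ in range(8)],0).astype(np.uint8)[:,:,::-1]
cv2.imwrite("pics/sB.png",a);cv2.imwrite("pics/tB.png",b)
o=np.zeros((560,800,3),np.uint8)
o[:560,:480]=cv2.resize(a[222:292,340:400],(480,560),interpolation=3)
o[:480,480:]=cv2.resize(b[132:192,374:414],(320,480),interpolation=3)
cv2.imwrite("pics/c7.png",o)
E
```

```text
[ 659.6848031  -138.73740472  212.37281113] [-6.76153281  0.93584225  8.41545945] 0.0988879238652056
```

View pics/c7.png

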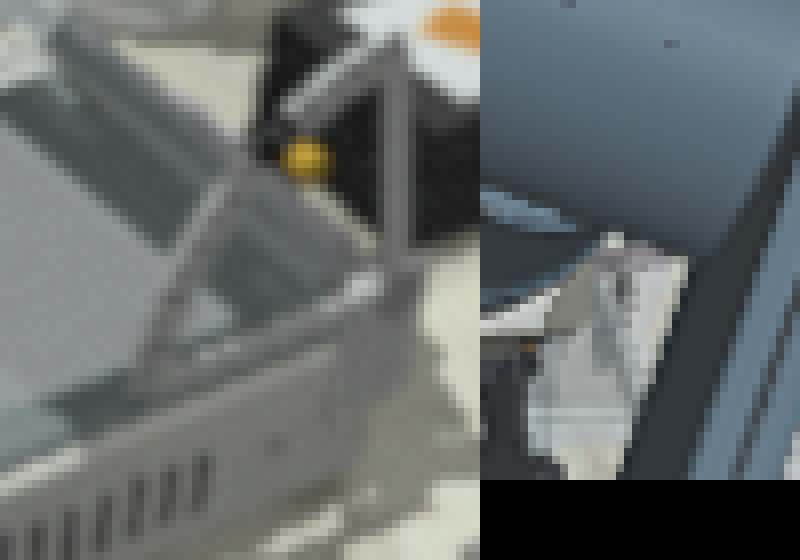

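The scene crop shows the brass screw still at px (378.2,241.7). The shield is raised, but its pointer sits in the dark patch around px (372,241). I'll compare the numbers.

```bash
cat > m.py <<'E'
from h import *
q=np.array([744.62,-143.78,0,-.73,.46,.7,1.1])
def W(x,y,z):
    c,s=np.cos(q[2]),np.sin(q[2]); return [q[0]+c*x-s*y,q[1]+s*x+c*y,z]
def pol(r,th,y): return W(-r*np.cos(th),y,86+r*np.sin(th))
def ps(r,th,y): return (proj("scene",pol(r,th,y))+q[5:7])[0]
E
python3 - <<'E'
from m import *
np.set_printoptions(precision=1,suppress=True,linewidth=150)
for th in (0,.8,.84,.88,.92,.96,1.): print(th,ps(100,th,-97),"edge166",ps(166,th,-78),"handleR",(proj("scene",W(-160*np.cos(th)+31*np.sin(th),-45,86+160*np.sin(th)+31*np.cos(th)))+q[5:7])[0])
A=cv2.cvtColor(cv2.imread("pics/sA.png"),6).astype(int);B=cv2.cvtColor(cv2.imread("pics/sB.png"),6).astype(int)
print("cols 362..381")
for y in range(232,256): print(y,A[y,362:382],B[y,362:382])
E
```

```text
0 [356.9 274.9] edge166 [327.  279.4] handleR [321.7 259. ]
0.8 [371.5 244.4] edge166 [350.7 227.2] handleR [352.2 209.6]
0.84 [372.8 242.9] edge166 [352.8 224.8] handleR [354.4 207.6]
0.88 [374.  241.5] edge166 [355.  222.4] handleR [356.7 205.6]
0.92 [375.3 240.2] edge166 [357.2 220. ] handleR [359.  203.7]
0.96 [376.6 238.9] edge166 [359.5 217.7] handleR [361.4 201.9]
1.0 [378.  237.6] edge166 [361.8 215.5] handleR [363.7 200.2]
cols 362..381
232 [190 190 189 189 186 186 186 187 182 151  94  40  24  25  39  74 125 161 155 124] [189 191 190 188 189 187 187 188 184 152  94  40  25  26  39  75 125 164 157 122]
233 [188 188 189 189 189 187 187 187 181 145  82  30  23  44  86 119 143 147 126 104] [179 183 187 189 190 189 188 187 182 146  81  33  20  47  85 119 145 149 128 104]
234 [179 183 186 189 189 188 187 187 180 144  78  31  38  88 135 146 131 116 108 105] [155 166 174 183 187 189 189 189 183 144  79  29  38  89 134 146 132 115 110 105]
235 [170 178 182 187 188 188 188 187 180 141  74  29  55 112 148 138 102  95 104  97] [126 142 151 166 181 189 188 190 181 141  73  28  55 113 149
[... 2681 characters left out ...]
 97  96  96  96 102 106 105]
252 [162 141 110  99 109 133 155 166 168 165 155 133 111  95  87  82  85  98 118 133] [130 133 111 101 101  95  87  79  80  85  89  96  99  99  96  96  96  97 102 103]
253 [153 127 100  99 119 148 164 168 168 168 168 165 151 129 105  89  83  83  88 100] [140 125 103  96  94  87  82  78  78  79  83  89  93  98  98  96  97  97  97  98]
254 [143 116 104 112 138 159 167 168 168 172 177 181 181 165 136 104  88  81  80  85] [137 119 106 102  93  84  77  78  76  78  79  82  90  95  99 100  98  96  97  96]
255 [123 105 107 124 149 165 167 167 169 175 182 188 189 184 163 133 106  88  82  83] [122 107 104 101  88  82  77  78  77  80  82  83  83  88  93  97  99  99  98  95]
```

```bash
cat > fit.py <<'E'
from h import *
from scipy.optimize import least_squares
np.set_printoptions(precision=3,suppress=True)
def cen(f,r):
    im=cv2.imread(f).astype(float)[r[0]:r[1],r[2]:r[3]]; w=np.clip(im[...,2]-im[...,0]-35,0,None)
    y,x=np.mgrid[r[0]:r[1],r[2]:r[3]]; return ((w*x).sum()/w.sum(),(w*y).sum()/w.sum())
bs=cen("pics/sA.png",(236,247,372,386)); bt=cen("pics/tA.png",(151,162,391,402)); print(bs,bt)
def W(q,x,y,z):
    c,s=np.cos(q[2]),np.sin(q[2]); return [q[0]+c*x-s*y,q[1]+s*x+c*y,z]
def pol(q,r,th,y): return W(q,-r*np.cos(th),y,86+r*np.sin(th))
def f(q,ref):
    B={"top":q[3:5],"scene":q[5:7]}; P=lambda n,X: proj(n,X)[0]+B[n]
    r=[]
    for n,p,X,s in (("top",(336,203.2),W(q,-160,45,117),.6),("top",(373.5,202.8),W(q,-160,-45,117),.6),
      ("scene",(301.1,239.9),W(q,-160,45,117),.8),("scene",(321.4,257.5),W(q,-160,-45,117),.8),
      ("top",bt,pol(q,q[8],q[7],q[9]),.3),("scene",bs,pol(q,q[8],q[7],q[9]),.3)):
        r+=list((P(n,X)-p)/s)
    r.append((P("top",W(q,0,-60,86))[1]-141.4)/.6)
    r.append((P("top",W(q,-100,-97,86))[1]-181.5)/.8)
    r.append((P("top",pol(q,90.5,q[7],-92))[1]-157)/.5)
    r.append((q[0]+45*0-743.5)/1.5)
    r+=list(q[3:7]/.9)+[(q[8]-88)/5,(q[9]+102)/6]
    return np.array(r)
s=least_squares(f,[743,-140,0.01,0,0,0,0,.9,88,-102],args=(0,))
print(s.x,np.sqrt(np.diag(np.linalg.inv(s.jac.T@s.jac)))[7:]); print(s.fun)
q=s.x; th=q[7]
print("pointer at marker scene", proj("scene",pol(q,100,th,-97))[0]+q[5:7], "at .84",proj("scene",pol(q,100,.84,-97))[0]+q[5:7])
E
python3 fit.py
```

```text
(np.float64(377.698500394633), np.float64(241.35674822415154)) (np.float64(396.5831663326653), np.float64(155.45090180360722))
[ 743.847 -144.272   -0.01    -0.381    0.113    0.557    0.797    0.968
   86.771  -95.806] [0.014 1.538 1.731]
[ 1.364 -0.426 -0.331  0.367 -1.252 -2.666 -0.733  1.349 -0.376  1.02
  0.538  0.199  0.294 -1.211 -1.209  0.231 -0.423  0.126  0.619  0.885
 -0.246  1.032]
pointer at marker scene [376.072 238.492] at .84 [371.911 242.823]
```

jog_arm(
  motion=[
    [1, [0, 4, -2.5], 0],
    [1, [0, 8.5, -4.8], 0],
    [1, [0, 11.4, -6.3], 0],
    [1, [0, 11.4, -6.3], 0],
  ],
)

```text
time_s: 20.18
tool_pos: [670.8, -138.5, 218.1]
orientation: [179.9, 0.0, 91.0]
wrist_force: [-6.1, 0.2, 5.4]
opening: 0.099
grip_force: 20.0
```

```bash
python3 - <<'E'
from h import *
o=observe(); print(o["tool_pos"],o["wrist_force"],o["opening"])
a=np.mean([get_image("scene") for _ in range(8)],0).astype(np.uint8)[:,:,::-1]
cv2.imwrite("pics/sC.png",a)
np.set_printoptions(linewidth=150)
A,B,C=[cv2.cvtColor(cv2.imread(f"pics/s{k}.png"),6).astype(int) for k in "ABC"]
for y in range(233,248): print(y,B[y,366:382],C[y,366:382])
E
```

```text
[ 670.81453101 -138.54168781  218.13013326] [-6.09023797  0.17823268  5.37235624] 0.09878648693152223
233 [190 189 188 187 182 146  81  33  20  47  85 119 145 149 128 104] [116 117 137 159 168 143  82  32  21  47  86 120 146 147 126 103]
234 [187 189 189 189 183 144  79  29  38  89 134 146 132 115 110 105] [121 110 108 134 156 142  89  44  39  86 134 147 131 116 110 104]
235 [181 189 188 190 181 141  73  28  55 113 149 138 103  96 104  98] [126 124 114 123 142 139 116  78  63 113 149 137 105  97 103  98]
236 [168 183 190 190 174 127  63  31  52  84 107 108  96  95  93  77] [117 129 134 145 139 124 124 101  66  83 108 109  95  95  94  77]
237 [141 169 185 186 156  98  49  47  53  49  63  88  97  90  70  52] [104 122 138 148 130  91  76  63  39  37  62  88  96  91  73  49]
238 [114 139 165 166 128  74  51  55  61  48  47  76  82  66  45  33] [ 92 106 124 127 103  65  38  31  24  19  41  76  82  65  44  34]
239 [106 115 133 142 115  78  59  41  46  52  65  90  92  68  39  27] [ 85  92 106 117 109  87  59  32  15  29  59  92  93  67  37  26]
240 [101 107 112 113  97  70  49  25  30  65 1
[... 341 characters left out ...]
136 133 111  84  49]
243 [ 91 101 109 112 104  97  96  94  81  76  91 107 100  84  65  43] [ 89 115 144 150 125 104 104 103  84  71  89 107 102  85  64  43]
244 [107 118 119 112 106 106 106 107 101  88  82  92  96  86  61  34] [103 132 146 132 112 104 104 105 100  89  83  91  95  85  60  37]
245 [128 137 125 109 106 107 106 107 107 102  97 109 126 122  89  50] [127 142 131 113 106 106 102  99 104 101  99 108 126 123  88  51]
246 [142 136 111  96 102 100  98 100 105 105 103 122 148 157 133  98] [145 141 112  98 101 101  93  88  93 101 104 124 150 157 134  97]
247 [146 128 103  94  96  95  91  96 101 104 103 113 130 147 151 140] [150 129 104  96  97  97  93  86  85  91 101 113 133 148 151 139]
```

jog_arm(
  motion=[
    [1, [0, 3, -1.4], 0],
    [1, [0, 5.9, -2.7], 0],
    [1, [0, 5.9, -2.7], 0],
    [1, [0, 5.9, -2.7], 0],
  ],
)

```text
time_s: 21.08
tool_pos: [676.7, -138.4, 220.7]
orientation: [179.9, 0.0, 91.0]
wrist_force: [-4.8, 0.6, 5.5]
opening: 0.097
grip_force: 20.0
```

```bash
python3 - <<'E'
from h import *
o=observe(); print(o["tool_pos"],o["wrist_force"],o["opening"])
a=np.mean([get_image("scene") for _ in range(12)],0).astype(np.uint8)[:,:,::-1]
cv2.imwrite("pics/sD.png",a)
np.set_printoptions(linewidth=150)
A,C,D=[cv2.cvtColor(cv2.imread(f"pics/s{k}.png"),6).astype(int) for k in "ACD"]
for y in range(231,244): print(y,A[y,368:381],C[y,368:381],D[y,368:381])
E
```

```text
[ 676.65541955 -138.38503096  220.7226828 ] [-4.8241449   0.55346177  5.53388244] 0.09732623774831223
231 [186 187 184 161 110  52  25  23  25  40  80 132 165] [181 186 186 162 110  52  26  24  26  40  81 132 164] [125 150 169 156 109  54  24  22  25  40  81 132 165]
232 [186 187 182 151  94  40  24  25  39  74 125 161 155] [164 178 180 152  93  40  24  25  40  74 124 163 157] [103 112 137 140 110  71  41  29  40  75 125 162 157]
233 [187 187 181 145  82  30  23  44  86 119 143 147 126] [137 159 168 143  82  32  21  47  86 120 146 147 126] [113  98 110 131 138 121  82  56  83 121 145 147 128]
234 [187 187 180 144  78  31  38  88 135 146 131 116 108] [108 134 156 142  89  44  39  86 134 147 131 116 110] [124 121 121 122 133 143 117  91 129 146 131 116 109]
235 [188 187 180 141  74  29  55 112 148 138 102  95 104] [114 123 142 139 116  78  63 113 149 137 105  97 103] [122 135 142 125  96 104  95  94 133 135 105  97 103]
236 [192 189 173 128  62  34  53  85 105 108  95  94  94] [134 145 139 124 124 101  66  83 108 109  95  95  94] [114 129 133 105  57  47  52  60  93 105  95  96  95]
23
[... 446 characters left out ...]
 76  41  39  49  61  89  91  67  38]
240 [174 182 183 166 120  57  31  63 104 138 141 112  72] [ 93 112 121 112  84  46  23  52 100 138 141 112  70] [ 90 109 135 143 112  56  33  58  93 134 140 111  70]
241 [165 180 181 159 114  69  39  73 121 152 157 138  95] [ 99 124 130 117  97  67  39  65 119 152 156 137  94] [ 98 130 153 147 114  70  38  56 102 143 155 137  94]
242 [161 173 157 127 106  86  69  79 113 136 132 112  81] [122 145 140 115 104  87  61  68 108 136 133 111  84] [120 149 145 125 107  87  61  67 105 133 134 112  81]
243 [170 159 128 104 107 116 110  96  95 106 101  83  64] [144 150 125 104 104 103  84  71  89 107 102  85  64] [145 151 127 105 104  99  82  71  88 106 102  84  65]
```

jog_arm(
  motion=[
    [1, [0, 3, -1.3], 0],
    [1, [0, 6, -2.5], 0],
    [1, [0, 6, -2.5], 0],
    [1, [0, 6, -2.5], 0],
  ],
)

```text
time_s: 22.18
tool_pos: [682.7, -138.3, 223.2]
orientation: [179.9, 0.0, 91.0]
wrist_force: [-5.2, 0.6, 6.2]
opening: 0.099
grip_force: 20.0
```

```bash
python3 - <<'E'
from h import *
o=observe(); print(o["tool_pos"],o["wrist_force"],o["opening"])
a=np.mean([get_image("scene") for _ in range(12)],0).astype(np.uint8)[:,:,::-1]
cv2.imwrite("pics/sE.png",a)
np.set_printoptions(linewidth=150)
A,C,D=[cv2.cvtColor(cv2.imread(f"pics/s{k}.png"),6).astype(int) for k in "ACE"]
for y in range(231,244): print(y,D[y,368:381])
I=[cv2.imread(f"pics/s{k}.png") for k in "ABCDE"]
o=np.zeros((560,798,3),np.uint8)
for k,im in enumerate(I):
    p=cv2.convertScaleAbs(cv2.resize(im[230:250,364:383],(266,280),interpolation=cv2.INTER_LANCZOS4),alpha=1.6)
    r,c=divmod(k,3); o[280*r:280*r+280,266*c:266*c+266]=p
cv2.imwrite("pics/c8.png",o)
E
```

```text
[ 682.74831452 -138.29087463  223.17495063] [-5.22292994  0.59656929  6.20882519] 0.09946225161752287
231 [116 106  97 107 126 128 103  71  42  41  80 132 165]
232 [117 121 112  95  97 121 132 116  81  78 124 162 156]
233 [110 124 126 105  73  77 110 127 109 114 144 149 126]
234 [103 116 125 108  68  39  60  80  83 108 122 116 109]
235 [100 109 118 106  65  28  32  49  60  70  77  92 104]
236 [101 103 105  88  51  24  31  45  50  48  61  87  94]
237 [99 97 82 58 36 40 44 40 45 62 75 82 71]
238 [93 89 73 60 54 52 59 49 43 67 78 63 45]
239 [ 86  95 101 104  86  49  45  52  49  67  79  64  39]
240 [ 78 107 138 146 114  57  32  54  72  97 118 107  71]
241 [ 87 131 161 152 116  69  38  51  83 116 140 133  94]
242 [114 148 152 127 107  87  60  58  89 119 129 111  83]
243 [139 149 128 106 105  99  79  67  83 104 100  86  65]
```

View pics/c8.png

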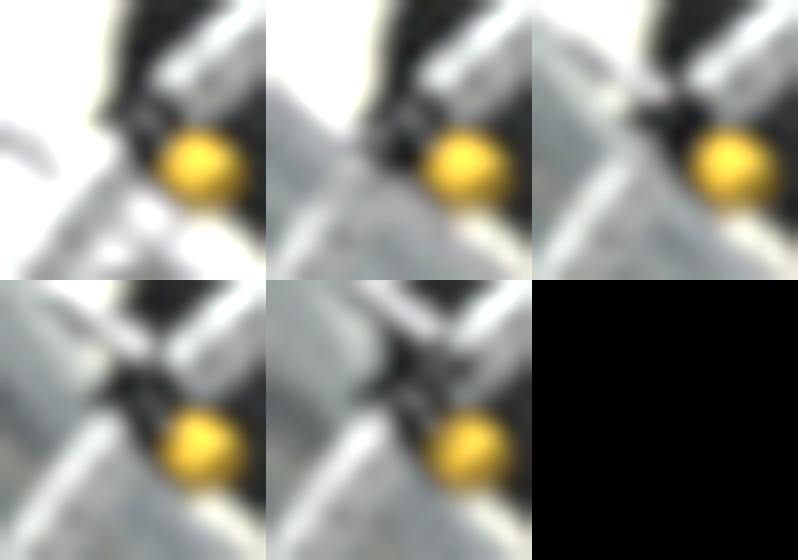

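Panel A shows the faint white marker line around scene px (374.4,238.5), running down to the right. The pointer is below the line in B, covers it in C (about 0.92 commanded), is slightly above it in D (0.96) and clearly past it in E (1.0). That puts alignment near 0.94, so I go back down to it.

jog_arm(
  motion=[
    [1, [0, -3, 1.3], 0],
    [1, [0, -6, 2.5], 0],
    [1, [0, -8.9, 3.8], 0],
    [1, [0, -8.9, 3.8], 0],
    [1, [0, -8.9, 3.8], 0],
  ],
)

```text
time_s: 23.4
tool_pos: [674.0, -138.4, 219.3]
orientation: [179.9, 0.0, 91.0]
wrist_force: [-4.7, 0.0, 5.5]
opening: 0.098
grip_force: 20.0
```

```bash
python3 - <<'E'
from h import *
o=observe(); print(o["tool_pos"],o["wrist_force"],o["opening"])
a=np.mean([get_image("scene") for _ in range(12)],0).astype(np.uint8)[:,:,::-1]
cv2.imwrite("pics/sF.png",a)
np.set_printoptions(linewidth=150)
A,C,D,F=[cv2.cvtColor(cv2.imread(f"pics/s{k}.png"),6).astype(float) for k in "ACDF"]
for y in range(235,242): print(y,A[y,371:377].astype(int),C[y,371:377].astype(int),F[y,371:377].astype(int),D[y,371:377].astype(int))
# interpolation fraction of F between C and D over wider shield area, away from gripper
s=(slice(225,236),slice(355,371)); d=(D-C)[s]; print("frac C->D",((F-C)[s]*d).sum()/(d*d).sum())
E
```

```text
[ 674.0205221  -138.44572959  219.31195103] [-4.7476518   0.02120116  5.5440129 ] 0.0982009533153736
235 [141  74  29  55 112 148] [139 116  78  63 113 149] [124 123 121  98 115 147] [125  96 104  95  94 133]
236 [128  62  34  53  85 105] [124 124 101  66  83 108] [117  81  75  65  81 106] [105  57  47  52  60  93]
237 [98 48 44 51 49 65] [91 76 63 39 37 62] [81 38 32 38 43 61] [69 31 27 35 33 55]
238 [89 57 54 61 48 44] [65 38 31 24 19 41] [60 35 33 43 39 45] [56 39 33 42 38 42]
239 [133  92  51  45  52  65] [87 59 32 15 29 59] [93 63 34 38 51 62] [100  76  41  39  49  61]
240 [166 120  57  31  63 104] [112  84  46  23  52 100] [133  94  47  32  58  93] [143 112  56  33  58  93]
241 [159 114  69  39  73 121] [117  97  67  39  65 119] [145 109  68  38  57 103] [147 114  70  38  56 102]
frac C->D 0.5812486964629673
```

```bash
python3 - <<'E'
from m import *
np.set_printoptions(precision=2,suppress=True)
q[:7]=[743.847,-144.272,-.01,-.381,.113,.557,.797]
p=ps(100,.94,-97)
print("at .94",p,"radial+5",ps(105,.94,-97)-p,"y-5",ps(100,.94,-102)-p,"theta+.05",ps(100,.99,-97)-p)
for th in(.84,.92,.94,.96,1.): print(th,"tip y-89,-97",ps(100,th,-89),ps(100,th,-97),"r107 y-97",ps(107,th,-97),"r113",ps(113,th,-97))
t=lambda r,th,y:(proj("top",pol(r,th,y))+q[3:5])[0]
print("top shut",t(100,0,-89),t(100,0,-97),t(113,0,-97),t(107,0,-78))
print("scene shut",ps(100,0,-89),ps(100,0,-97),ps(113,0,-97),ps(107,0,-78))
A=cv2.cvtColor(cv2.imread("pics/sA.png"),6).astype(int);T=cv2.cvtColor(cv2.imread("pics/tA.png"),6).astype(int)
np.set_printoptions(linewidth=160)
print("scene cols 346-365"); 
for y in range(264,282): print(y,A[y,346:366])
print("top cols 378-396")
for y in range(174,192): print(y,T[y,378:397])
print("top saddle cols 385-400")
for y in range(149,166): print(y,T[y,385:401])
E
```

```text
at .94 [375.15 239.41] radial+5 [-0.87 -1.18] y-5 [1.48 1.19] theta+.05 [ 1.68 -1.62]
0.84 tip y-89,-97 [369.6  240.91] [371.93 242.82] r107 y-97 [370.46 241.43] r113 [369.2  240.22]
0.92 tip y-89,-97 [372.15 238.18] [374.49 240.08] r107 y-97 [373.22 238.47] r113 [372.12 237.08]
0.94 tip y-89,-97 [372.8  237.52] [375.15 239.41] r107 y-97 [373.93 237.76] r113 [372.87 236.32]
0.96 tip y-89,-97 [373.47 236.87] [375.82 238.75] r107 y-97 [374.65 237.05] r113 [373.63 235.58]
1.0 tip y-89,-97 [374.81 235.59] [377.17 237.47] r107 y-97 [376.1  235.67] r113 [375.18 234.11]
top shut [388.45 180.51] [391.59 180.52] [391.67 185.62] [384.16 183.24]
scene shut [353.81 272.61] [355.97 274.66] [351.14 276.49] [348.31 270.78]
scene cols 346-365
264 [191 189 190 190 190 189 189 189 190 189 180 151 117  97  97 110 142 167 167 161]
265 [189 190 188 190 189 188 190 190 191 188 171 136 102  87  92 112 136 148 154 156]
266 [188 185 183 187 189 190 189 190 190 186 163 121  98  95 101 111 124 129 136 151]
267 [182 175 172 182 187 189 189 187 182 176 153 115  98 101 106 112 118 121 120 122]
268 [174 169 172 17
[... 3191 characters left out ...]

156 [144 123 108 180 194 165  52  43 144 166  71 140 175 171 180 185]
157 [141 127 124 179 193 165  55  42 110 126  49 109 147 170 187 184]
158 [129 139 140 176 189 172  92  38 113 131  47  84 123 162 186 183]
159 [148 181 134 154 155 198 166  34 140 164  63 155 197 188 184 183]
160 [145 178 144 183 167 194 165  53 132 158  71 151 190 185 183 183]
161 [144 178 143 182 167 192 165  71 136 181 146 163 186 184 183 183]
162 [143 178 142 182 166 192 165  99 153 190 190 187 183 183 183 183]
163 [142 178 140 180 164 192 156  97 165 186 186 184 183 182 183 183]
164 [142 180 132 144 142 183 131  98 163 181 185 184 183 182 183 183]
165 [142 187 155 156 166 184 127 115 164 159 185 184 183 182 183 183]
```

The geometry shows that the pointer and the line are nearly parallel in the scene view. Their offset perpendicular to that direction gives alignment near C. I go to about 0.90 to bracket it from below.

jog_arm(
  motion=[
    [1, [0, -3, 1.5], 0],
    [1, [0, -5.9, 2.9], 0],
    [1, [0, -5.9, 2.9], 0],
    [1, [0, -5.9, 2.9], 0],
  ],
)

```text
time_s: 24.5
tool_pos: [668.2, -138.6, 216.3]
orientation: [179.9, 0.0, 91.0]
wrist_force: [-4.9, -0.1, 6.1]
opening: 0.098
grip_force: 20.0
```

```bash
python3 - <<'E'
from h import *
o=observe(); print(o["tool_pos"],o["wrist_force"])
a=np.mean([get_image("scene") for _ in range(12)],0).astype(np.uint8)[:,:,::-1]
cv2.imwrite("pics/sG.png",a)
np.set_printoptions(linewidth=160,precision=2,suppress=True)
I={k:cv2.cvtColor(cv2.imread(f"pics/s{k}.png"),6).astype(float) for k in "ABCDEFG"}
for y in range(234,243): print(y,*[I[k][y,371:378].astype(int) for k in "ABGCF"])
# profiles along n through line centre, averaged +-1 px along the line dir
n=np.array([.72,-.69]);t=np.array([.69,.72])
for k in "ABGCFDE":
  pr=[]
  for s in np.arange(-4,4.1,.5):
    P=np.array([[374.4,238.5]+s*n+u*t for u in (-.6,0,.6)],np.float32)
    pr.append(cv2.remap(I[k].astype(np.float32),P[:,:1],P[:,1:],cv2.INTER_LINEAR).mean())
  print(k,np.array(pr).astype(int))
E
```

```text
[ 668.16185907 -138.59459044  216.32024962] [-4.86686119 -0.0625233   6.07728511]
234 [144  78  31  38  88 135 146] [144  79  29  38  89 134 146] [143  80  29  38  90 136 147] [142  89  44  39  86 134 147] [126 124 102  70  88 134 148]
235 [141  74  29  55 112 148 138] [141  73  28  55 113 149 138] [144  90  38  55 114 147 138] [139 116  78  63 113 149 137] [124 123 121  98 115 147 137]
236 [128  62  34  53  85 105 108] [127  63  31  52  84 107 108] [145 111  57  52  83 107 107] [124 124 101  66  83 108 109] [117  81  75  65  81 106 109]
237 [98 48 44 51 49 65 87] [98 49 47 53 49 63 88] [127 109  64  47  49  64  89] [91 76 63 39 37 62 88] [81 38 32 38 43 61 89]
238 [89 57 54 61 48 44 76] [74 51 55 61 48 47 76] [88 73 48 48 41 45 76] [65 38 31 24 19 41 76] [60 35 33 43 39 45 76]
239 [133  92  51  45  52  65  91] [78 59 41 46 52 65 90] [100  73  38  31  42  62  91] [87 59 32 15 29 59 92] [93 63 34 38 51 62 92]
240 [166 120  57  31  63 104 138] [ 70  49  25  30  65 105 139] [115  88  45  27  54 102 138] [112  84  46  23  52 100 138] [133  94  47  32  58  93 133]
241 [159 114  69  39  73 121 152] [ 80  47  27  29  72 123 153] [114  97  67  40  70 121 153] [117  97  67  39  65 119 152] [145 109  68  38  57 103 142]
242 [127 106  86  69  79 113 136] [ 95  72  60  55  78 115 136] [112 101  88  65  78 114 136] [115 104  87  61  68 108 136] [125 107  87  61  65 105 132]
A [132 120 105  83  62  47  44  49  54  52  49  49  62  79  96 107 112]
B [ 69  54  43  36  32  34  41  49  54  52  49  50  62  79  97 107 112]
G [106  98  85  67  49  37  34  37  42  44  45  48  62  80  97 107 112]
C [107  97  83  65  47  32  24  22  23  25  30  39  58  79  97 108 112]
F [123 110  92  70  49  37  36  40  44  43  42  45  59  78  97 107 112]
D [126 116 101  80  58  43  38  40  43  41  39  39  52  70  90 102 110]
E [129 118 102  81  60  47  44  48  53  51  46  42  45  50  53  54  59]
```

The line is covered most at C, and by equal, much smaller amounts at 0.90 (G) and 0.94 (F). Alignment is therefore at C, and I return there.

jog_arm(
  motion=[
    [1, [0, 1.5, -0.8], 0],
    [1, [0, 2.8, -1.6], 0],
    [1, [0, 2.8, -1.6], 0],
    [1, [0, 2.8, -1.6], 0],
    [1, [0, 2.8, -1.6], 0],
  ],
)

```text
time_s: 25.72
tool_pos: [671.0, -138.5, 217.8]
orientation: [179.9, 0.0, 91.0]
wrist_force: [-3.6, 0.2, 6.1]
opening: 0.1
grip_force: 20.0
```

```bash
python3 - <<'E'
from h import *
o=observe(); print(o["tool_pos"],o["wrist_force"])
a=np.mean([get_image("scene") for _ in range(12)],0).astype(np.uint8)[:,:,::-1]
cv2.imwrite("pics/sH.png",a)
I={k:cv2.cvtColor(cv2.imread(f"pics/s{k}.png"),6).astype(float) for k in "AGCFH"}
n=np.array([.72,-.69]);t=np.array([.69,.72])
for k in "AGCFH":
  pr=[]
  for s in np.arange(-4,4.1,.5):
    P=np.array([[374.4,238.5]+s*n+u*t for u in (-.6,0,.6)],np.float32)
    pr.append(cv2.remap(I[k].astype(np.float32),P[:,:1],P[:,1:],cv2.INTER_LINEAR).mean())
  print(k,np.array(pr).astype(int))
s=(slice(225,236),slice(355,371))
for u,v in ("GC","CF"): d=(I[v]-I[u])[s]; print(u+v,((I["H"]-I[u])[s]*d).sum()/(d*d).sum())
E
```

```text
[ 670.95894419 -138.53273342  217.75184739] [-3.63968486  0.23481167  6.10820732]
A [132 120 105  83  62  47  44  49  54  52  49  49  62  79  96 107 112]
G [106  98  85  67  49  37  34  37  42  44  45  48  62  80  97 107 112]
C [107  97  83  65  47  32  24  22  23  25  30  39  58  79  97 108 112]
F [123 110  92  70  49  37  36  40  44  43  42  45  59  78  97 107 112]
H [107  96  82  64  45  30  21  19  20  23  29  39  58  78  96 107 112]
GC 1.0003787357113345
CF 0.04094350793007821
```

Back at C, with the line fully covered and the shield held firmly at 20 N. I'm handing in.

```bash
python3 -c "
from station import *
print(job_done())"
```

```text
the job is handed in; nothing more can be done
None
```

Job handed in at about 26 s: both rolls lie flat on the bench clear of the instrument, and the gripper is holding the shield with its pointer on the set marker (about 0.92 rad, judged from the scene camera to roughly ±0.01 rad).

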